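# Sort solid from hollow bars on a lane board by rocking them

### The job

One or two of the three look-alike green bars on the sorting board are solid and the rest hollow, which only their weight tells: press down on an end tab of each to feel how hard it is to lift. Then slide every solid bar along its own lane all the way to the blue end and every hollow one all the way to the yellow end, without lifting any bar out of its lane, and leave them standing level.

Things in the scene. Friction and masses are not known exactly. Their poses are not given: they have to be found in the camera images.
- board: fixed sorting board, 158 mm wide (x) by 580 long (y), yaw up to 0.05 rad; origin: middle of its underside, on the bench. Lanes along its y, centred at its x = -46, 0, +46 mm, 41 mm wide, floor 8 mm above the bench, between 5 mm rails that rise to 16 mm above the bench. Dark steel end stops, 42 mm above the bench, inner faces at y = -276 and +276 mm
- blue_field: blue end section of the board, 175 mm long (y) over all three lanes, right up to one end stop: for the solid bars. Origin: the field's centre, at bench height; axes as the board's. It is at the board's y = -188.5 or +188.5 mm, changing every time. A bar pushed against the stop lies 2.5 mm beyond the field's centre
- yellow_field: yellow end section at the opposite end of the board, same size and origin: for the hollow bars
- bar_a_mid (a point): centre, 18 mm above the underside, of the bar in the lane nearest the robot (board x = -46 mm). The bars look alike: 170 mm long (y, along the lane), 38 wide, 36 high; a green body 90 mm long in the middle and a flat steel tab 40 mm long at each end, its top 14 mm above the underside. They stand on a foot only 44 mm long and 9 high under the middle
- bar_b_mid (a point): centre of the bar in the middle lane (board x = 0), like bar_a. Any bar may be solid or hollow, one or two are solid, drawn anew every time. Pressing down on the outer half of a tab rocks the bar about the edge of its foot and lifts its other end, 0.14 rad at most (about 5 mm at the press) until the tab touches the lane floor; let go, it falls back level
- bar_c_mid (a point): centre of the bar in the far lane (board x = +46 mm), like bar_a. A hollow bar weighs about 0.15 kg and rocks under 0.3 to 1.5 N pressed straight down near the tab's outer end; a solid one weighs 0.78 to 0.93 kg and takes about 3 to 6 N. A drawer cabinet 220 mm high stands close behind this lane

How it is judged:
By the outcome, as a careful person would: the job done as asked, in the order asked, and still so for the second after the job is handed in, with the robot touching nothing.
It also fails if it takes over 72 s, if anything falls off the work surface, if the arm or the gripper's body presses on something with over 40 N, if the wrist force passes 120 N, or if a joint passes its speed limit or range.

### The arm

A 6-joint arm with a two-finger parallel gripper is mounted at the origin on a cart in front of the work surface, level with it; the furniture and walls round the work are solid. World frame = base frame: x ahead of the robot, y to its left, z up, the work surface at z = 0. Lengths are in m, angles in rad, forces in N, time in s.
With the tool pointing down it reaches from about 0.35 to 0.775 m from the base axis. Payload 7.3 kg.
Tool frame: the origin (TCP) lies midway between the tips of the shut fingers; the grasp point (between the pads) lies 19 mm behind it (robot.tcp_to_grasp is the distance from the TCP to the grasp point, in m); z points along the fingers, y is the line along which they close (so a half turn about z gives the same grasp; the last joint's range is limited). The gripper opens to 92 mm and grips with 3 to 60 N. Pads are 19 mm wide; open, the fingers measure 130 mm over their backs; the gripper's body (75 mm by 190 mm) begins 47 mm behind the grasp point.
Start: joints at [-1.341, 0.342, 1.524, -0, 1.275, -0.146], TCP at [0.193, -0.488, 0.201] pointing down, gripper open.
Joint ranges: [-2.53, 2.53], [-0.77, 2.02], [0.04, 2.7], [-1, 4.14], [0.28, 2.66], [-3.11, 3.11]. Speed limits (rad/s): [2.57, 2.57, 3.14, 3.14, 3.14, 3.14].

### API

Orientations are given as a unit quaternion [w, x, y, z].
In Python, from plant import robot gives the robot as it stands. The module is installed in compiled form; this text tells all that it offers.
- The arm moves only by the tool servo_tool, never from a script. Its arguments are lists of equal length, an entry for each row: "slide": the shift along the tool's x, y, z in mm, a list of three; "angular": the turn, a rotation vector about the tool's x, y, z in rad, a list of three; "grip": the finger opening in mm, from 0 to 91.8. In form: {"slide": [[dx, dy, dz], ...], "angular": [[rx, ry, rz], ...], "grip": [grip, ...]}. A call has 1 to 5 rows; each row shifts and turns the commanded pose from where the row before left it, along the tool's axes as they then stand; what a row does not reach is not made up. A row lasts 1/12 s, in which the tool goes at most 41.7 mm and 7.16 degrees, less where a joint would pass 70% of its speed; a pose out of reach is approached as far as the arm can. A call is refused whole if a number of a shift passes 41.7 or a number of a turn 0.125, either way. A call with a gripper value outside its range is refused whole. The fingers move at their own pace and stop on an object; "newtons" is the grip in N (left out, the last holds). Time passes only in rows, so rows that do not move let the fingers close. It gives the time, the measured TCP pose, the force, the opening and the grip force at its end, in the units of the state.
- robot.get_state(): the state, without advancing time (a new reading comes with each control period).
- robot.snapshot(name): name is "side" or "top"; returns a dict with "img" (420x560x3 uint8, blue, green, red), "camera_matrix" (3x3 intrinsics, pixels), "rvec" (rotation vector, rad) and "tvec" (3), from world to camera coordinates, as OpenCV has them. Camera axes: x right, y down, z forward; pixel columns grow to the right and rows downward; lengths in m; the calibration is good to about 2 mm. A picture is of the moment at which its call begins. There is no depth.
- robot.finish_job(): hands the job in; it is judged then, once.
The state is a dict: "time": time; "joints": joint angles; "qvel": joint speeds; "effort": joint torques, N m; "tcp_pos": TCP position; "tcp_rot": TCP orientation; "force": force on the tool from outside, world axes, zero at the start; "torque": the same for the moment, N m; "gripper_width": finger opening in m; "finger_force": force on a finger pad.
Only numpy, scipy, OpenCV 4.12 (cv2) and the standard library are available. Lean on these libraries where they do the work, as an engineer would, in place of code of your own. Each camera call takes 0.05 s, during which the arm holds its last target. There are 200 camera calls.

## Working session

There is one attempt and no reset: what is moved stays moved. The work goes in short steps, Python scripts to look and compute and a tool call to move; the robot and the scene stay as the last step left them, time stands still between calls to the robot, and variables do not carry over. Pictures are saved under pics/ and viewed, at most 10 in all, crops included, and the job is handed in when it is done.

Besides the shell and the picture viewer there is one more tool, called after "Request:" as a command line: name --argument value ..., lists and objects as JSON in quotes. servo_tool: Moves the arm, as the interface text tells. Its arguments: {"type":"object","properties":{"slide":{"type":"array"},"angular":{"type":"array"},"grip":{"type":"array"},"newtons":{"type":"number"}},"required":["slide","angular","grip"]}

```bash
mkdir -p pics; ls
python3 - <<'E'
from plant import robot
import cv2
print(robot.get_state())
for n in("top","side"):
    s=robot.snapshot(n);cv2.imwrite(f"pics/{n}0.png",s["img"]);print(n,s["camera_matrix"],s["rvec"],s["tvec"])
E
```

```text
pics
{'time': 0.0, 'joints': array([-1.34095112e+00,  3.42720513e-01,  1.52506021e+00, -2.11520820e-06,
        1.27540882e+00, -1.45967633e-01]), 'qvel': array([-0.00148086,  0.00227748,  0.00051228,  0.00169289,  0.00022447,
        0.00134967]), 'effort': array([-1.98570298e-03, -4.31247675e+01, -2.44218439e+01,  7.17400247e-02,
        5.59888990e-02, -8.35908418e-05]), 'tcp_pos': array([ 0.19261733, -0.48788164,  0.20033108]), 'tcp_rot': array([-7.97700070e-04,  9.82397103e-01,  1.86802821e-01, -3.44866425e-05]), 'force': array([-0.50262441, -0.63699208,  0.37970207]), 'torque': array([-0.04601931, -0.0031309 , -0.03702299]), 'finger_force': 0.0, 'gripper_width': 0.09160992926247082}
top [[403.03065171   0.         281.66998883]
 [  0.         403.03065171 213.40944684]
 [  0.           0.           1.        ]] [ 2.2060436  -2.18587811  0.03498639] [-0.09665564  0.45790439  0.8854523 ]
side [[427.06447707   0.         281.36365892]
 [  0.         427.06447707 207.26123532]
 [  0.           0.           1.        ]] [ 0.2680989  -2.53177309  1.64822329] [0.41006702 0.12510577 0.69374706]
```

View pics/top0.png

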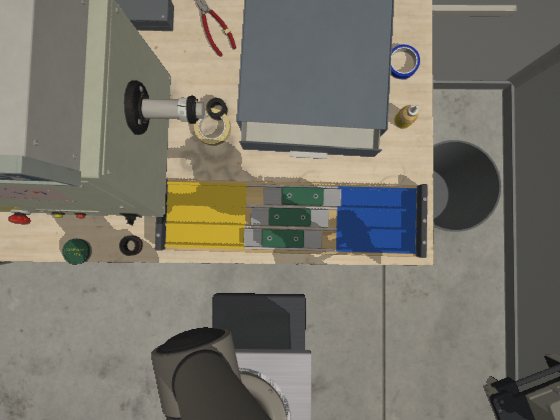

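View pics/side0.png

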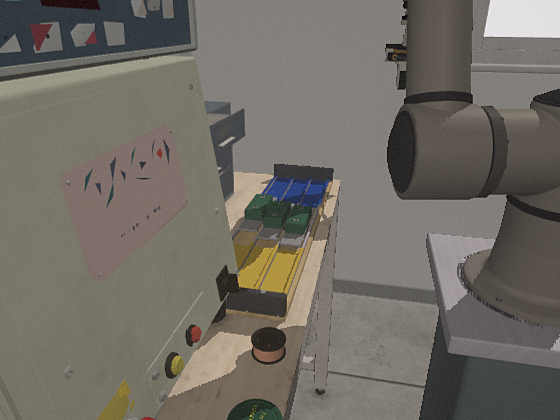

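The top view shows the yellow field on the left (u≈165–245), the blue field on the right (u≈338–415), and the green bodies at about (302,196), (290,216) and (282,239). The side view shows a machine near the yellow end and the cabinet behind the far lane. Next I'll measure these.

```bash
cat > h.py <<'E'
import numpy as np, cv2
from plant import robot
def ray(s,uv,z):
    R=cv2.Rodrigues(np.array(s["rvec"],float))[0];t=np.array(s["tvec"],float).ravel()
    d=R.T@np.linalg.inv(s["camera_matrix"])@np.array([uv[0],uv[1],1.]);c=-R.T@t
    return c+d*(z-c[2])/d[2]
def blobs(img,lo,hi,amin):
    m=cv2.inRange(cv2.cvtColor(img,cv2.COLOR_BGR2HSV),lo,hi)
    m=cv2.morphologyEx(m,cv2.MORPH_CLOSE,np.ones((3,3)))
    return [c for c in cv2.findContours(m,0,1)[0] if cv2.contourArea(c)>amin]
def bars(s,roi=(150,170,440,260)):
    im=s["img"].copy();k=np.zeros_like(im);a,b,c,d=roi;k[b:d,a:c]=im[b:d,a:c]
    out=[]
    for c in blobs(k,(65,80,30),(95,255,160),100):
        r=cv2.minAreaRect(c);P=np.array([ray(s,p,.044) for p in cv2.boxPoints(r)])
        out.append((P.mean(0),np.ptp(P,axis=0)))
    return sorted(out,key=lambda o:o[0][0])
E
python3 - <<'E'
from h import *
s=robot.snapshot("top")
for p,e in bars(s): print("bar",p.round(4),e.round(3))
for n,lo,hi in(("yel",(20,150,80),(32,255,255)),("blue",(105,150,60),(125,255,255))):
    for c in blobs(s["img"],lo,hi,800):
        P=np.array([ray(s,p,.008) for p in cv2.boxPoints(cv2.minAreaRect(c))]);print(n,cv2.contourArea(c),P.mean(0).round(4),P[:,:2].round(3).tolist())
for p in((240,122),(380,150),(240,148),(308,156)): print(p,[ray(s,p,z)[:2].round(3) for z in(0,.1,.22)])
for p in((160,249),(166,180),(417,185),(427,256)): print(p,ray(s,p,.042)[:2].round(3))
big=cv2.resize(s["img"][90:270,140:440],None,fx=2.6,fy=2.6,interpolation=cv2.INTER_CUBIC);cv2.imwrite("pics/c1.png",big)
E
```

```text
bar [ 0.405 -0.095  0.044] [0.035 0.088 0.   ]
bar [ 0.4511 -0.1095  0.044 ] [0.038 0.088 0.   ]
bar [ 0.496  -0.1358  0.044 ] [0.037 0.086 0.   ]
yel 4969.5 [0.4545 0.0779 0.008 ] [[0.383, 0.167], [0.529, 0.166], [0.525, -0.012], [0.38, -0.01]]
blue 4811.5 [ 0.4473 -0.3035  0.008 ] [[0.377, -0.214], [0.521, -0.217], [0.517, -0.394], [0.374, -0.39]]
(240, 122) [array([0.666, 0.004]), array([ 0.639, -0.008]), array([ 0.606, -0.022])]
(380, 150) [array([ 0.604, -0.312]), array([ 0.584, -0.289]), array([ 0.56 , -0.261])]
(240, 148) [array([0.606, 0.003]), array([ 0.586, -0.008]), array([ 0.561, -0.022])]
(308, 156) [array([ 0.589, -0.15 ]), array([ 0.571, -0.145]), array([ 0.548, -0.138])]
(160, 249) [0.379 0.166]
(166, 180) [0.527 0.157]
(417, 185) [ 0.521 -0.381]
(427, 256) [ 0.37  -0.402]
```

View pics/c1.png

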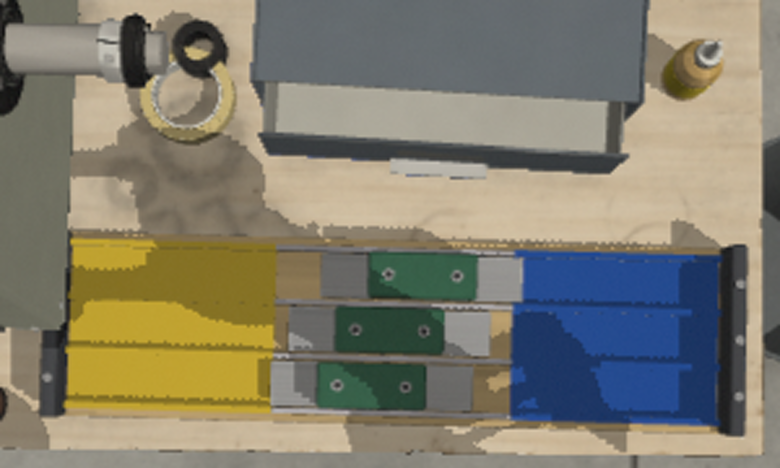

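The crop confirms the layout. The board centre is about (0.451, -0.113) with yaw about -0.019, and blue is at -y. The drawer front stays beyond x≈0.55. I'll align the tool with the board, close the fingers, and go above the -y end of bar a.

Request:
servo_tool --slide '[[0,0,0],[0,0,0],[0,0,0],[0,0,0]]' --angular '[[0,0,0.1],[0,0,0.1],[0,0,0.1],[0,0,0.095]]' --grip '[0,0,0,0]' --newtons 10

```text
time: 0.48
tcp_pos: [0.1927, -0.4882, 0.2007]
tcp_rot: [-0.0, 1.0, -0.012, -0.0]
force: [-0.3, -0.2, 0.3]
gripper_width: 0.0694
finger_force: 0.0
```

Request:
servo_tool --slide '[[20.5,-31,0],[20.5,-31,0],[20.5,-31,0],[20.5,-31,0],[20.5,-31,0]]' --angular '[[0,0,0],[0,0,0],[0,0,0],[0,0,0],[0,0,0]]' --grip '[0,0,0,0,0]'

```text
time: 0.9
tcp_pos: [0.2987, -0.3337, 0.2008]
tcp_rot: [-0.0, 1.0, -0.01, -0.0]
force: [2.1, 0.2, -0.2]
gripper_width: 0.0368
finger_force: 0.0
```

Request:
servo_tool --slide '[[20.4,-30.7,0],[20.4,-30.7,0],[20.4,-30.7,0],[20.4,-30.7,0],[20.4,-30.7,0]]' --angular '[[0,0,0],[0,0,0],[0,0,0],[0,0,0],[0,0,0]]' --grip '[0,0,0,0,0]'

```text
time: 1.32
tcp_pos: [0.4037, -0.1821, 0.201]
tcp_rot: [0.0, 1.0, -0.01, -0.0]
force: [1.1, -0.6, -0.5]
gripper_width: 0.0035
finger_force: 0.0
```

Request:
servo_tool --slide '[[0,0,36],[0,0,36],[0,0,36],[0,0,36],[0,0,0]]' --angular '[[0,0,0],[0,0,0],[0,0,0],[0,0,0],[0,0,0]]' --grip '[0,0,0,0,0]'

```text
time: 1.73
tcp_pos: [0.3992, -0.1811, 0.0517]
tcp_rot: [-0.003, 1.0, -0.009, -0.005]
force: [-1.1, 1.0, 0.2]
gripper_width: 0.0004
finger_force: 0.0
```

Run:
```python
from h import *
print({k:np.round(v,4).tolist() for k,v in robot.get_state().items() if k in("tcp_pos","force","gripper_width","joints")})
s=robot.snapshot("top")
R=cv2.Rodrigues(np.array(s["rvec"],float))[0]
cv2.imwrite("pics/c2.png",np.hstack([cv2.resize(s["img"][150:280,150:350],None,fx=2,fy=3),cv2.resize(robot.snapshot("side")["img"][150:280,200:350],None,fx=2.6,fy=3)]))
```

```text
{'joints': [-0.6009, 0.3909, 1.9407, -0.0002, 0.8219, 0.9888], 'tcp_pos': [0.3992, -0.1811, 0.0517], 'force': [-1.0825, 0.9956, 0.1647], 'gripper_width': 0.0004}
```

View pics/c2.png

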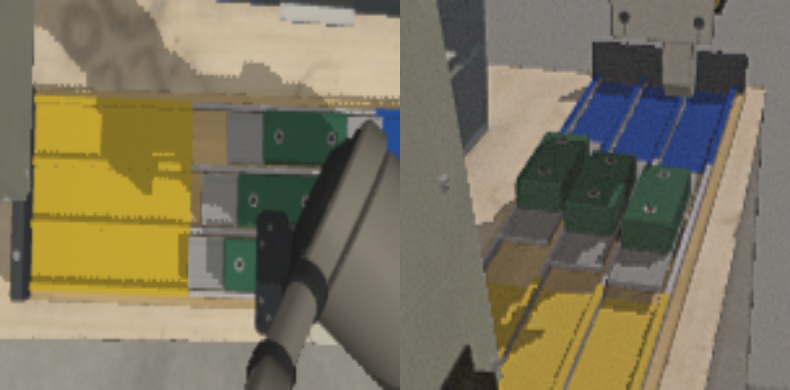

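The side crop shows the closed fingers over lane a, clear of bar a's body, with the gripper's long side along the lane. I'll go down to just above the tab.

Request:
servo_tool --slide '[[0,0,8],[0,0,8],[0,0,8],[0,0,0],[0,0,0]]' --angular '[[0,0,0],[0,0,0],[0,0,0],[0,0,0],[0,0,0]]' --grip '[0,0,0,0,0]'

```text
time: 2.25
tcp_pos: [0.403, -0.1839, 0.0331]
tcp_rot: [0.0, 1.0, -0.01, -0.0]
force: [-0.1, -0.4, -0.1]
gripper_width: 0.0005
finger_force: 0.0
```

Request:
servo_tool --slide '[[0,0,0]]' --angular '[[0,0,0]]' --grip '[0]'

```text
time: 2.33
tcp_pos: [0.4033, -0.1841, 0.0334]
tcp_rot: [0.0, 1.0, -0.01, 0.0]
force: [-0.6, -0.4, 0.0]
gripper_width: 0.0004
finger_force: 0.0
```

Request:
servo_tool --slide '[[0,0,6],[0,0,4.5],[0,0,0],[0,0,0]]' --angular '[[0,0,0],[0,0,0],[0,0,0],[0,0,0]]' --grip '[0,0,0,0]'

```text
time: 2.67
tcp_pos: [0.4029, -0.1837, 0.0222]
tcp_rot: [-0.0, 1.0, -0.01, -0.0]
force: [-0.2, -0.2, 0.6]
gripper_width: 0.0004
finger_force: 0.0
```

Request:
servo_tool --slide '[[0,0,1.3],[0,0,0],[0,0,0]]' --angular '[[0,0,0],[0,0,0],[0,0,0]]' --grip '[0,0,0]'

```text
time: 2.92
tcp_pos: [0.4031, -0.1839, 0.0212]
tcp_rot: [0.0, 1.0, -0.01, 0.0]
force: [-0.8, -0.2, -0.8]
gripper_width: 0.0004
finger_force: 0.0
```

Request:
servo_tool --slide '[[0,0,1],[0,0,0],[0,0,0]]' --angular '[[0,0,0],[0,0,0],[0,0,0]]' --grip '[0,0,0]'

```text
time: 3.17
tcp_pos: [0.4031, -0.1839, 0.0202]
tcp_rot: [0.0, 1.0, -0.01, 0.0]
force: [-0.6, -0.5, -0.2]
gripper_width: 0.0006
finger_force: 0.0
```

Request:
servo_tool --slide '[[0,0,1],[0,0,0],[0,0,0]]' --angular '[[0,0,0],[0,0,0],[0,0,0]]' --grip '[0,0,0]'

```text
time: 3.42
tcp_pos: [0.4031, -0.1839, 0.0192]
tcp_rot: [0.0, 1.0, -0.01, -0.0]
force: [-0.8, 0.2, -0.4]
gripper_width: 0.0003
finger_force: 0.0
```

Request:
servo_tool --slide '[[0,0,0]]' --angular '[[0,0,0]]' --grip '[0]'

```text
time: 3.5
tcp_pos: [0.4031, -0.1839, 0.0192]
tcp_rot: [0.0, 1.0, -0.01, 0.0]
force: [0.8, 0.2, -0.1]
gripper_width: 0.0009
finger_force: 0.0
```

Request:
servo_tool --slide '[[0,0,0]]' --angular '[[0,0,0]]' --grip '[0]'

```text
time: 3.58
tcp_pos: [0.4031, -0.1839, 0.0192]
tcp_rot: [0.0, 1.0, -0.01, 0.0]
force: [-1.4, 0.3, 1.1]
gripper_width: 0.0003
finger_force: 0.0
```

Request:
servo_tool --slide '[[0,0,1],[0,0,0]]' --angular '[[0,0,0],[0,0,0]]' --grip '[0,0]'

```text
time: 3.75
tcp_pos: [0.403, -0.1839, 0.0181]
tcp_rot: [0.0, 1.0, -0.01, -0.0]
force: [-0.3, -0.1, 0.7]
gripper_width: 0.0005
finger_force: 0.0
```

Request:
servo_tool --slide '[[0,0,0]]' --angular '[[0,0,0]]' --grip '[0]'

```text
time: 3.83
tcp_pos: [0.403, -0.1838, 0.0182]
tcp_rot: [-0.0, 1.0, -0.01, -0.0]
force: [0.2, 0.4, -0.0]
gripper_width: 0.0005
finger_force: 0.0
```

Request:
servo_tool --slide '[[0,0,0]]' --angular '[[0,0,0]]' --grip '[0]'

```text
time: 3.92
tcp_pos: [0.4031, -0.1839, 0.0182]
tcp_rot: [0.0, 1.0, -0.01, -0.0]
force: [0.1, 0.4, 0.6]
gripper_width: 0.0003
finger_force: 0.0
```

Request:
servo_tool --slide '[[0,0,0]]' --angular '[[0,0,0]]' --grip '[0]'

```text
time: 4.0
tcp_pos: [0.4031, -0.1839, 0.0182]
tcp_rot: [0.0, 1.0, -0.01, 0.0]
force: [-0.2, -0.5, -0.1]
gripper_width: 0.0007
finger_force: 0.0
```

Run:
```python
from h import *
s=robot.snapshot("side");cv2.imwrite("pics/s3.png",cv2.resize(s["img"][170:270,220:345],None,fx=5,fy=5,interpolation=cv2.INTER_CUBIC))
```

```text
(no output)
```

View pics/s3.png

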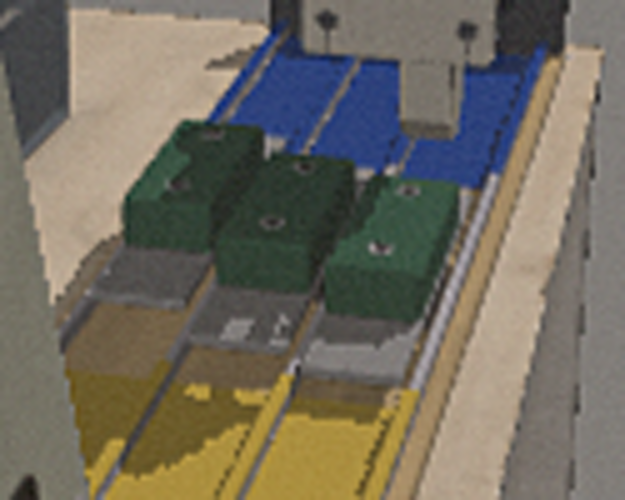

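The side crop shows the fingertip at about (428,135), behind bar a's hidden tab, and the bar still level. So the tip probably passed beyond the tab end without touching. I'll lift, move 12 mm inward and press again.

Request:
servo_tool --slide '[[0,0,-9],[0,-6,0],[0,-6,0],[0,0,3],[0,0,0]]' --angular '[[0,0,0],[0,0,0],[0,0,0],[0,0,0],[0,0,0]]' --grip '[0,0,0,0,0]'

```text
time: 4.47
tcp_pos: [0.4031, -0.1712, 0.0239]
tcp_rot: [-0.0, 1.0, -0.009, -0.0]
force: [-0.6, 0.0, -0.3]
gripper_width: 0.0007
finger_force: 0.0
```

Request:
servo_tool --slide '[[0,0,1.5],[0,0,1],[0,0,0],[0,0,0]]' --angular '[[0,0,0],[0,0,0],[0,0,0],[0,0,0]]' --grip '[0,0,0,0]'

```text
time: 4.8
tcp_pos: [0.4032, -0.1719, 0.0215]
tcp_rot: [-0.0, 1.0, -0.01, -0.0]
force: [0.0, -0.4, 0.3]
gripper_width: 0.0004
finger_force: 0.0
```

Request:
servo_tool --slide '[[0,0,1],[0,0,0],[0,0,0]]' --angular '[[0,0,0],[0,0,0],[0,0,0]]' --grip '[0,0,0]'

```text
time: 5.05
tcp_pos: [0.4033, -0.1719, 0.0207]
tcp_rot: [0.0, 1.0, -0.01, -0.0]
force: [-0.1, 0.5, -0.2]
gripper_width: 0.0008
finger_force: 0.0
```

Request:
servo_tool --slide '[[0,0,1],[0,0,0],[0,0,0]]' --angular '[[0,0,0],[0,0,0],[0,0,0]]' --grip '[0,0,0]'

```text
time: 5.3
tcp_pos: [0.4033, -0.1719, 0.0197]
tcp_rot: [0.0, 1.0, -0.01, -0.0]
force: [1.0, 0.3, 1.3]
gripper_width: 0.0002
finger_force: 0.0
```

Request:
servo_tool --slide '[[0,0,0]]' --angular '[[0,0,0]]' --grip '[0]'

```text
time: 5.38
tcp_pos: [0.4033, -0.1719, 0.0197]
tcp_rot: [0.0, 1.0, -0.01, 0.0]
force: [0.2, -0.0, -0.2]
gripper_width: 0.0002
finger_force: 0.0
```

Request:
servo_tool --slide '[[0,0,0]]' --angular '[[0,0,0]]' --grip '[0]'

```text
time: 5.47
tcp_pos: [0.4034, -0.1719, 0.0197]
tcp_rot: [0.0, 1.0, -0.01, 0.0]
force: [-0.2, 0.2, 0.5]
gripper_width: 0.0007
finger_force: 0.0
```

Request:
servo_tool --slide '[[0,0,0]]' --angular '[[0,0,0]]' --grip '[0]'

```text
time: 5.55
tcp_pos: [0.4034, -0.1719, 0.0198]
tcp_rot: [0.0, 1.0, -0.01, 0.0]
force: [-0.4, -0.5, -0.3]
gripper_width: 0.0004
finger_force: 0.0
```

```bash
cat >> h.py <<'E'
def shift(dxy0,dxy1,ref="pics/side0.png"):
    a=cv2.cvtColor(cv2.imread(ref),6)
    s=robot.snapshot("side");b=cv2.cvtColor(s["img"],6)
    (x0,y0),(x1,y1)=dxy0,dxy1
    t=a[y0:y1,x0:x1];r=cv2.matchTemplate(b[y0-8:y1+8,x0-8:x1+8],t,cv2.TM_CCOEFF_NORMED)
    _,v,_,l=cv2.minMaxLoc(r);return (l[0]-8,l[1]-8,round(v,3))
E
python3 - <<'E'
from h import *
for n,b in dict(a=((283,222),(306,248)),b=((262,216),(284,242)),c=((240,208),(262,232))).items(): print(n,shift(*b))
s=robot.snapshot("side")
P=lambda X:cv2.projectPoints(np.array([X],float),s["rvec"],s["tvec"],s["camera_matrix"],None)[0].ravel().round(1)
print(P((.4034,-.172,.0198)),P((.4034,-.18,.022)),P((.405,-.05,.044)),P((.4066,-.01,.022)))
cv2.imwrite("pics/s4.png",cv2.resize(s["img"][170:270,220:345],None,fx=5,fy=5,interpolation=cv2.INTER_CUBIC))
E
```

```text
a (0, 0, 0.992)
b (0, 0, 0.888)
c (0, 0, 0.991)
[305.1 208.9] [305.7 206.4] [294.4 223. ] [289.3 243.4]
```

View pics/s4.png

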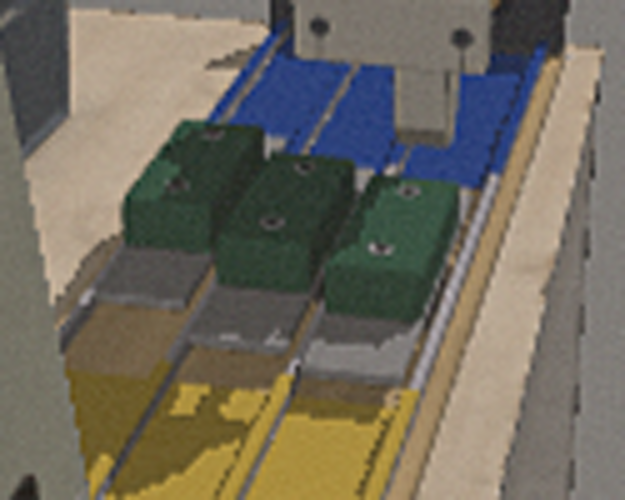

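The finger shows at about (425,140) in the crop, which is higher than its projected tip, and the bar is still level. I'll check this against projections before pressing again.

Run:
```python
from h import *
st=robot.get_state();print(st["tcp_pos"],st["time"])
s=robot.snapshot("side");R=cv2.Rodrigues(np.array(s["rvec"],float))[0]
P=lambda X:(cv2.projectPoints(np.array([X],float),s["rvec"],s["tvec"],s["camera_matrix"],None)[0].ravel().round(1),(R@np.array(X)+np.ravel(s["tvec"]))[2].round(3))
for X in((.4034,-.172,.0198),(.4034,-.172,.0395),(.4034,-.172,.0858),(.366,-.077,.0858),(.441,-.077,.0858),(.366,-.172,.0858),(.441,-.172,.0858),(.370,-.40,.042),(.521,-.385,.042),(.4034,-.14,.044),(.403,-.22,.008),(.403,-.22,.042)): print(X,*P(X))
print(s["img"][180:212,303].tolist())
print(s["img"][194,294:318].tolist())
```

```text
[ 0.40332492 -0.17188122  0.01972492] 5.75
(0.4034, -0.172, 0.0198) [305.1 208.9] 0.915
(0.4034, -0.172, 0.0395) [305.4 200.4] 0.907
(0.4034, -0.172, 0.0858) [306.  179.9] 0.888
(0.366, -0.077, 0.0858) [318.  198.6] 0.796
(0.441, -0.077, 0.0858) [278.7 195.3] 0.81
(0.366, -0.172, 0.0858) [323.9 181.3] 0.881
(0.441, -0.172, 0.0858) [288.3 178.5] 0.895
(0.37, -0.4, 0.042) [331.9 167. ] 1.104
(0.521, -0.385, 0.042) [273.7 164.7] 1.118
(0.4034, -0.14, 0.044) [303.  204.3] 0.876
(0.403, -0.22, 0.008) [308.5 205.2] 0.963
(0.403, -0.22, 0.042) [309.  191.1] 0.949
[[105, 112, 119], [110, 120, 126], [111, 118, 123], [99, 107, 113], [110, 116, 122], [110, 116, 123], [105, 116, 121], [101, 110, 115], [105, 114, 119], [106, 114, 119], [108, 116, 121], [104, 113, 119], [106, 112, 119], [105, 114, 121], [110, 117, 125], [103, 111, 115], [67, 70, 74], [66, 75, 82], [81, 76, 78], [116, 60, 40], [127, 61, 36], [121, 64, 39], [120, 60, 38], [125, 65, 43], [127, 71, 49], [103, 69, 50], [66, 89, 64], [85, 99, 83], [111, 105, 109], [69, 84, 63], [64, 82, 53], [67, 83, 59]]
[[125, 64, 44], [125, 66, 46], [121, 66, 43], [123, 62, 39], [107, 74, 62], [105, 121, 129], [105, 116, 120], [112, 120, 127], [106, 116, 123], [110, 117, 125], [107, 116, 120], [104, 111, 119], [105, 112, 120], [106, 114, 122], [112, 120, 125], [93, 103, 108], [105, 113, 123], [125, 72, 53], [122, 61, 39], [127, 70, 50], [122, 64, 42], [124, 67, 44], [125, 69, 48], [124, 65, 45]]
```

Bar positions agree between the two views. The hand, though, appears about 25 mm higher in the side view than its reported z, and I've felt no contact. I'll go down in small steps, watching the force.

Request:
servo_tool --slide '[[0,0,1.5],[0,0,0]]' --angular '[[0,0,0],[0,0,0]]' --grip '[0,0]'

```text
time: 5.97
tcp_pos: [0.4032, -0.1718, 0.018]
tcp_rot: [-0.0, 1.0, -0.01, -0.0]
force: [-0.7, 0.0, -1.2]
gripper_width: 0.0004
finger_force: 0.0
```

Request:
servo_tool --slide '[[0,0,1.5],[0,0,0]]' --angular '[[0,0,0],[0,0,0]]' --grip '[0,0]'

```text
time: 6.13
tcp_pos: [0.4032, -0.1718, 0.0165]
tcp_rot: [-0.0, 1.0, -0.01, -0.0]
force: [-0.0, 0.3, -0.6]
gripper_width: 0.0004
finger_force: 0.0
```

Request:
servo_tool --slide '[[0,0,1.5],[0,0,0]]' --angular '[[0,0,0],[0,0,0]]' --grip '[0,0]'

```text
time: 6.3
tcp_pos: [0.4032, -0.1718, 0.015]
tcp_rot: [-0.0, 1.0, -0.01, -0.0]
force: [-0.4, -0.4, 0.5]
gripper_width: 0.0005
finger_force: 0.0
```

Run:
```python
from h import *
for n,b in dict(a=((283,222),(306,248)),c=((240,208),(262,232))).items(): print(n,shift(*b))
s=robot.snapshot("side");print(s["img"][190:212,303].tolist())
```

```text
a (0, 0, 0.993)
c (0, 0, 0.977)
[[100, 110, 115], [103, 112, 118], [105, 111, 121], [107, 117, 123], [104, 112, 118], [107, 119, 124], [112, 123, 129], [107, 112, 117], [71, 76, 81], [69, 77, 83], [80, 76, 81], [119, 68, 49], [128, 66, 47], [125, 66, 47], [123, 63, 41], [102, 69, 48], [57, 86, 58], [87, 97, 85], [112, 112, 115], [65, 80, 57], [67, 85, 58], [67, 83, 57]]
```

Request:
servo_tool --slide '[[0,0,4],[0,0,4],[0,0,0]]' --angular '[[0,0,0],[0,0,0],[0,0,0]]' --grip '[0,0,0]'

```text
time: 6.7
tcp_pos: [0.4029, -0.1716, 0.0064]
tcp_rot: [-0.0, 1.0, -0.01, -0.001]
force: [-0.1, -0.2, -0.6]
gripper_width: 0.0007
finger_force: 0.0
```

Run:
```python
from h import *
for n,b in dict(a=((283,222),(306,248)),c=((240,208),(262,232))).items(): print(n,shift(*b))
s=robot.snapshot("side");print(s["img"][196:212,303].tolist())
t=robot.snapshot("top")
cv2.imwrite("pics/v5.png",np.hstack([cv2.resize(t["img"][170:280,210:350],None,fx=2.8,fy=4,interpolation=2),cv2.resize(s["img"][140:250,250:340],None,fx=4,fy=4,interpolation=2)]))
```

```text
a (0, 0, 0.992)
c (0, 0, 0.971)
[[103, 110, 116], [107, 117, 122], [109, 118, 122], [107, 116, 122], [105, 114, 120], [93, 102, 108], [70, 77, 81], [70, 82, 87], [84, 78, 79], [109, 69, 42], [67, 90, 62], [88, 99, 88], [110, 109, 114], [71, 85, 64], [69, 85, 58], [67, 85, 62]]
```

View pics/v5.png

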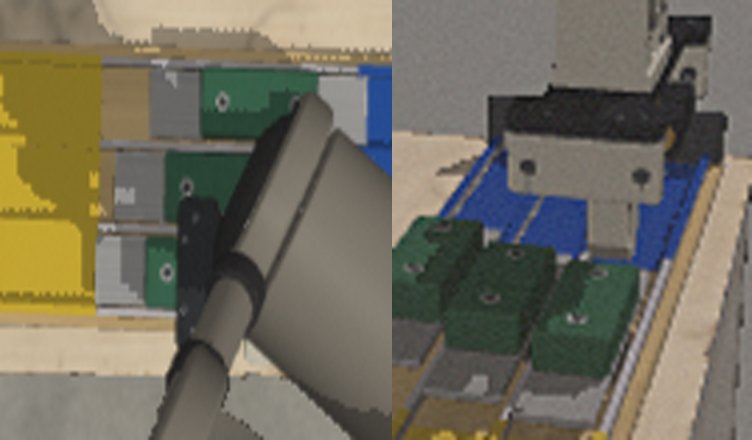

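The view confirms that x and y are right, with the body end at y≈-0.077 and the finger over lane a just behind bar a. The tip is still a few mm above the tab, so I'll keep going down.

Request:
servo_tool --slide '[[0,0,2],[0,0,2],[0,0,0]]' --angular '[[0,0,0],[0,0,0],[0,0,0]]' --grip '[0,0,0]'

```text
time: 7.15
tcp_pos: [0.4032, -0.1718, 0.0029]
tcp_rot: [-0.0, 1.0, -0.01, -0.0]
force: [-0.4, -0.1, -0.2]
gripper_width: 0.0006
finger_force: 0.0
```

Request:
servo_tool --slide '[[0,0,1.5],[0,0,0]]' --angular '[[0,0,0],[0,0,0]]' --grip '[0,0]'

```text
time: 7.32
tcp_pos: [0.4032, -0.1718, 0.0015]
tcp_rot: [-0.0, 1.0, -0.01, -0.0]
force: [-0.2, -0.6, 0.2]
gripper_width: 0.0003
finger_force: 0.0
```

Request:
servo_tool --slide '[[0,0,1.5],[0,0,0]]' --angular '[[0,0,0],[0,0,0]]' --grip '[0,0]'

```text
time: 7.48
tcp_pos: [0.4032, -0.1718, 0.0]
tcp_rot: [-0.0, 1.0, -0.01, -0.0]
force: [0.5, 0.7, 0.2]
gripper_width: 0.0004
finger_force: 0.0
```

Request:
servo_tool --slide '[[0,0,1.5],[0,0,0]]' --angular '[[0,0,0],[0,0,0]]' --grip '[0,0]'

```text
time: 7.65
tcp_pos: [0.4032, -0.1718, -0.0015]
tcp_rot: [-0.0, 1.0, -0.01, -0.0]
force: [-0.3, 0.7, -0.4]
gripper_width: 0.0006
finger_force: 0.0
```

Run:
```python
from h import *
for n,b in dict(a=((283,222),(306,248)),c=((240,208),(262,232))).items(): print(n,shift(*b))
```

```text
a (0, 0, 0.968)
c (0, 0, 0.975)
```

Request:
servo_tool --slide '[[0,0,1],[0,0,0]]' --angular '[[0,0,0],[0,0,0]]' --grip '[0,0]'

```text
time: 7.92
tcp_pos: [0.4033, -0.1719, -0.0024]
tcp_rot: [0.0, 1.0, -0.01, -0.0]
force: [0.1, 0.5, -0.5]
gripper_width: 0.0008
finger_force: 0.0
```

Request:
servo_tool --slide '[[0,0,1],[0,0,0]]' --angular '[[0,0,0],[0,0,0]]' --grip '[0,0]'

```text
time: 8.08
tcp_pos: [0.4033, -0.1719, -0.0034]
tcp_rot: [0.0, 1.0, -0.01, 0.0]
force: [0.2, 0.1, 0.4]
gripper_width: 0.0005
finger_force: 0.0
```

Request:
servo_tool --slide '[[0,0,0]]' --angular '[[0,0,0]]' --grip '[0]'

```text
time: 8.17
tcp_pos: [0.4033, -0.1719, -0.0033]
tcp_rot: [0.0, 1.0, -0.01, -0.0]
force: [-0.2, 0.4, 0.9]
gripper_width: 0.0005
finger_force: 0.0
```

Run:
```python
from h import *
for n,b in dict(a=((283,222),(306,248)),c=((240,208),(262,232))).items(): print(n,shift(*b))
s=robot.snapshot("side");print(s["img"][198:212,303].tolist())
```

```text
a (0, 0, 0.965)
c (0, 0, 0.974)
[[107, 115, 121], [108, 118, 122], [102, 114, 119], [104, 114, 119], [104, 112, 118], [104, 114, 119], [103, 111, 121], [80, 89, 90], [37, 46, 33], [72, 76, 77], [115, 115, 118], [65, 81, 57], [68, 88, 59], [68, 86, 61]]
```

Request:
servo_tool --slide '[[0,0,1],[0,0,0]]' --angular '[[0,0,0],[0,0,0]]' --grip '[0,0]'

```text
time: 8.48
tcp_pos: [0.4034, -0.1721, -0.0042]
tcp_rot: [0.0, 1.0, -0.01, 0.0]
force: [-0.4, -1.5, 2.9]
gripper_width: 0.0004
finger_force: 1.6
```

Request:
servo_tool --slide '[[0,0,1],[0,0,0]]' --angular '[[0,0,0],[0,0,0]]' --grip '[0,0]'

```text
time: 8.65
tcp_pos: [0.4036, -0.1723, -0.0052]
tcp_rot: [0.0, 1.0, -0.01, 0.0]
force: [0.5, -1.1, 3.6]
gripper_width: 0.0004
finger_force: 1.8
```

Request:
servo_tool --slide '[[0,0,1],[0,0,0]]' --angular '[[0,0,0],[0,0,0]]' --grip '[0,0]'

```text
time: 8.82
tcp_pos: [0.4036, -0.1723, -0.0062]
tcp_rot: [0.0, 1.0, -0.01, 0.0]
force: [-0.5, -2.5, 4.4]
gripper_width: 0.0006
finger_force: 2.0
```

```bash
cat >> h.py <<'E'
def rise(which):
    # subpixel-ish vertical shift of bar's near end vs side0
    (x0,y0),(x1,y1)=dict(a=((287,232),(304,250)),b=((264,226),(282,244)),c=((243,218),(261,236)))[which]
    a=cv2.cvtColor(cv2.imread("pics/side0.png"),6);b=cv2.cvtColor(robot.snapshot("side")["img"],6)
    f=lambda i,d:cv2.resize(i[y0-d:y1+d,x0-d:x1+d],None,fx=4,fy=4,interpolation=cv2.INTER_CUBIC)
    _,v,_,l=cv2.minMaxLoc(cv2.matchTemplate(f(b,6),f(a,0),cv2.TM_CCOEFF_NORMED))
    return which,l[0]/4-6,l[1]/4-6,round(v,3)
E
python3 - <<'E'
from h import *
print(rise("a"),rise("c"))
E
```

```text
('a', 0.75, -2.25, 0.897) ('c', 0.0, 0.0, 0.928)
```

Contact came at reported z≈-0.0035, so the reported z reads about 25 mm low. Bar a rocked at 3–4.4 N, so it is **solid**. Next is bar b.

Request:
servo_tool --slide '[[0,0,-18],[0,0,-18],[23.3,6.8,0],[23.3,6.8,0],[0,0,0]]' --angular '[[0,0,0],[0,0,0],[0,0,0],[0,0,0],[0,0,0]]' --grip '[0,0,0,0,0]'

```text
time: 9.33
tcp_pos: [0.4536, -0.1878, 0.0303]
tcp_rot: [0.001, 1.0, -0.01, 0.002]
force: [-0.4, -0.2, -0.1]
gripper_width: 0.0004
finger_force: 0.0
```

Request:
servo_tool --slide '[[0,0,15],[0,0,12],[0,0,0],[0,0,0]]' --angular '[[0,0,0],[0,0,0],[0,0,0],[0,0,0]]' --grip '[0,0,0,0]'

```text
time: 9.67
tcp_pos: [0.4485, -0.1855, 0.002]
tcp_rot: [-0.001, 1.0, -0.01, -0.001]
force: [-0.4, 0.3, 0.7]
gripper_width: 0.0007
finger_force: 0.0
```

Run:
```python
from h import *
print(rise("a"),rise("b"),rise("c"),robot.get_state()["tcp_pos"])
```

```text
('a', 0.0, 0.0, 0.992) ('b', 0.0, -0.25, 0.692) ('c', 0.0, 0.0, 0.776) [ 0.44975948 -0.18637794  0.00320946]
```

Request:
servo_tool --slide '[[0,0,4],[0,0,0],[0,0,0]]' --angular '[[0,0,0],[0,0,0],[0,0,0]]' --grip '[0,0,0]'

```text
time: 10.07
tcp_pos: [0.4496, -0.1863, -0.0012]
tcp_rot: [0.0, 1.0, -0.01, 0.0]
force: [0.2, -0.2, -0.5]
gripper_width: 0.0001
finger_force: 0.0
```

Request:
servo_tool --slide '[[0,0,1.5],[0,0,1.5],[0,0,0]]' --angular '[[0,0,0],[0,0,0],[0,0,0]]' --grip '[0,0,0]'

```text
time: 10.32
tcp_pos: [0.4497, -0.1864, -0.0044]
tcp_rot: [0.0, 1.0, -0.01, 0.0]
force: [1.6, 0.5, 0.8]
gripper_width: 0.0
finger_force: 0.3
```

Request:
servo_tool --slide '[[0,0,1.2],[0,0,0]]' --angular '[[0,0,0],[0,0,0]]' --grip '[0,0]'

```text
time: 10.48
tcp_pos: [0.4497, -0.1864, -0.0056]
tcp_rot: [0.0, 1.0, -0.01, 0.0]
force: [-0.4, 0.2, 0.8]
gripper_width: 0.0002
finger_force: 0.4
```

Request:
servo_tool --slide '[[0,0,1],[0,0,0]]' --angular '[[0,0,0],[0,0,0]]' --grip '[0,0]'

```text
time: 10.65
tcp_pos: [0.4496, -0.1864, -0.0066]
tcp_rot: [0.0, 1.0, -0.01, -0.0]
force: [-0.4, -1.4, -0.3]
gripper_width: 0.0007
finger_force: 0.4
```

Request:
servo_tool --slide '[[0,0,0]]' --angular '[[0,0,0]]' --grip '[0]'

```text
time: 10.73
tcp_pos: [0.4497, -0.1864, -0.0065]
tcp_rot: [0.0, 1.0, -0.01, 0.0]
force: [-0.4, -0.9, 1.1]
gripper_width: 0.0006
finger_force: 0.3
```

Request:
servo_tool --slide '[[0,0,0]]' --angular '[[0,0,0]]' --grip '[0]'

```text
time: 10.82
tcp_pos: [0.4497, -0.1864, -0.0065]
tcp_rot: [0.0, 1.0, -0.01, -0.0]
force: [0.6, -0.7, 0.4]
gripper_width: 0.0003
finger_force: 0.3
```

Run:
```python
from h import *
print(rise("a"),rise("b"),rise("c"),robot.get_state()["tcp_pos"])
```

```text
('a', 0.0, 0.0, 0.992) ('b', 1.25, -4.25, 0.618) ('c', 0.0, -0.25, 0.79) [ 0.44967518 -0.18635746 -0.00646215]
```

Bar b rocked at about 0.6 N, so it is **hollow**. Next is bar c, moving gently because the drawer is near.

Request:
servo_tool --slide '[[0,0,-18],[0,0,-18],[15.1,8.5,0],[15.1,8.5,0],[15.1,8.5,0]]' --angular '[[0,0,0],[0,0,0],[0,0,0],[0,0,0],[0,0,0]]' --grip '[0,0,0,0,0]'

```text
time: 11.38
tcp_pos: [0.495, -0.2129, 0.03]
tcp_rot: [0.0, 1.0, -0.01, 0.0]
force: [1.0, 0.5, 0.4]
gripper_width: 0.0008
finger_force: 0.0
```

Request:
servo_tool --slide '[[0,0,0],[0,0,15],[0,0,14],[0,0,0],[0,0,0]]' --angular '[[0,0,0],[0,0,0],[0,0,0],[0,0,0],[0,0,0]]' --grip '[0,0,0,0,0]'

```text
time: 11.8
tcp_pos: [0.4933, -0.212, -0.0001]
tcp_rot: [-0.001, 1.0, -0.01, -0.001]
force: [0.0, 0.1, 0.4]
gripper_width: 0.0001
finger_force: 0.0
```

Request:
servo_tool --slide '[[0,0,0]]' --angular '[[0,0,0]]' --grip '[0]'

```text
time: 11.88
tcp_pos: [0.4943, -0.2126, 0.001]
tcp_rot: [0.0, 1.0, -0.01, 0.0]
force: [0.1, 0.5, -0.9]
gripper_width: 0.0005
finger_force: 0.0
```

Request:
servo_tool --slide '[[0,0,2.5],[0,0,1.5],[0,0,1.5],[0,0,0]]' --angular '[[0,0,0],[0,0,0],[0,0,0],[0,0,0]]' --grip '[0,0,0,0]'

```text
time: 12.22
tcp_pos: [0.4948, -0.2132, -0.0046]
tcp_rot: [0.0, 1.0, -0.01, 0.0]
force: [-0.2, -0.9, 3.3]
gripper_width: 0.0002
finger_force: 1.7
```

Request:
servo_tool --slide '[[0,0,1.2],[0,0,0]]' --angular '[[0,0,0],[0,0,0]]' --grip '[0,0]'

```text
time: 12.38
tcp_pos: [0.4948, -0.2133, -0.0058]
tcp_rot: [0.001, 1.0, -0.01, 0.0]
force: [-0.8, -2.8, 4.4]
gripper_width: 0.0005
finger_force: 2.0
```

Request:
servo_tool --slide '[[0,0,1],[0,0,0]]' --angular '[[0,0,0],[0,0,0]]' --grip '[0,0]'

```text
time: 12.55
tcp_pos: [0.4948, -0.2133, -0.007]
tcp_rot: [0.0, 1.0, -0.01, 0.0]
force: [-1.2, -4.4, 4.0]
gripper_width: 0.0006
finger_force: 2.1
```

Request:
servo_tool --slide '[[0,0,0]]' --angular '[[0,0,0]]' --grip '[0]'

```text
time: 12.63
tcp_pos: [0.4948, -0.2133, -0.007]
tcp_rot: [0.0, 1.0, -0.01, 0.0]
force: [-0.3, -2.7, 3.7]
gripper_width: 0.0007
finger_force: 2.1
```

Run:
```python
from h import *
print(rise("a"),rise("b"),rise("c"),robot.get_state()["tcp_pos"])
```

```text
('a', 0.0, 0.0, 0.992) ('b', 0.0, -0.25, 0.692) ('c', 2.5, -6.0, 0.544) [ 0.49473028 -0.21299664 -0.00701429]
```

Bar c rocked at about 4 N, so it is **solid**. That sends a and c to blue (-y) and b to yellow (+y). I'll push b first: behind its body, above the -y tab.

Request:
servo_tool --slide '[[0,0,-18],[0,0,-19],[-15.1,-7.5,0],[-15.1,-7.5,0],[-15.1,-7.5,0]]' --angular '[[0,0,0],[0,0,0],[0,0,0],[0,0,0],[0,0,0]]' --grip '[0,0,0,0,0]'

```text
time: 13.2
tcp_pos: [0.4483, -0.1879, 0.0293]
tcp_rot: [-0.001, 1.0, -0.01, -0.001]
force: [0.7, -0.1, 0.2]
gripper_width: 0.0001
finger_force: 0.0
```

Request:
servo_tool --slide '[[0,0,0],[0,0,14],[0,0,13.5],[0,0,0],[0,0,0]]' --angular '[[0,0,0],[0,0,0],[0,0,0],[0,0,0],[0,0,0]]' --grip '[0,0,0,0,0]'

```text
time: 13.62
tcp_pos: [0.4493, -0.1888, 0.0016]
tcp_rot: [-0.001, 1.0, -0.01, -0.001]
force: [-0.7, -0.0, 0.2]
gripper_width: 0.0003
finger_force: 0.0
```

Request:
servo_tool --slide '[[0,0,0],[0,-5,0],[0,-10,0],[0,-15,0],[0,-15,0]]' --angular '[[0,0,0],[0,0,0],[0,0,0],[0,0,0],[0,0,0]]' --grip '[0,0,0,0,0]'

```text
time: 14.03
tcp_pos: [0.4508, -0.1437, 0.0028]
tcp_rot: [0.0, 1.0, -0.01, 0.001]
force: [-0.4, -0.9, -0.4]
gripper_width: 0.0006
finger_force: 0.6
```

Run:
```python
from h import *
for p,e in bars(robot.snapshot("top")): print(p.round(4),e.round(3))
```

```text
[ 0.4039 -0.1029  0.044 ] [0.043 0.077 0.   ]
```

Request:
servo_tool --slide '[[0,-22,0],[0,-25,0],[0,-25,0],[0,-25,0],[0,-20,0]]' --angular '[[0,0,0],[0,0,0],[0,0,0],[0,0,0],[0,0,0]]' --grip '[0,0,0,0,0]'

```text
time: 14.5
tcp_pos: [0.4527, -0.0258, 0.0028]
tcp_rot: [0.0, 1.0, -0.009, 0.0]
force: [-0.3, -1.6, 1.3]
gripper_width: 0.0006
finger_force: 0.6
```

Request:
servo_tool --slide '[[0,-10,0],[0,-6,0],[0,-4,0],[0,0,0]]' --angular '[[0,0,0],[0,0,0],[0,0,0],[0,0,0]]' --grip '[0,0,0,0]'

```text
time: 14.83
tcp_pos: [0.4533, -0.0073, 0.0024]
tcp_rot: [0.0, 1.0, -0.009, 0.0]
force: [0.0, 0.1, -0.3]
gripper_width: 0.0002
finger_force: 0.0
```

Run:
```python
from h import *
for p,e in bars(robot.snapshot("top")): print(p.round(4),e.round(3))
s=robot.snapshot("side");print(robot.get_state()["tcp_pos"])
for c in blobs(s["img"],(65,80,20),(95,255,170),60): print(cv2.boundingRect(c))
P=lambda X:cv2.projectPoints(np.array([X],float),s["rvec"],s["tvec"],s["camera_matrix"],None)[0].ravel().round(1)
print(P((.4545,.1254,.044)),P((.4545,.1654,.022)))
```

```text
[ 0.405  -0.0948  0.044 ] [0.038 0.088 0.   ]
[ 0.496  -0.1358  0.044 ] [0.037 0.086 0.   ]
[ 0.45313954 -0.00789011  0.00227642]
(244, 406, 38, 14)
(241, 237, 31, 25)
(285, 206, 26, 25)
[241.7 269.4] [234.2 296.8]
```

Request:
servo_tool --slide '[[0,-7,0],[0,-7,0],[0,-4,0],[0,0,0]]' --angular '[[0,0,0],[0,0,0],[0,0,0],[0,0,0]]' --grip '[0,0,0,0]'

```text
time: 15.27
tcp_pos: [0.4533, 0.0113, 0.0022]
tcp_rot: [-0.0, 1.0, -0.009, -0.0]
force: [-0.1, 0.4, 0.1]
gripper_width: 0.0004
finger_force: 0.0
```

Request:
servo_tool --slide '[[0,-3,0],[0,0,0]]' --angular '[[0,0,0],[0,0,0]]' --grip '[0,0]'

```text
time: 15.43
tcp_pos: [0.4534, 0.014, 0.0023]
tcp_rot: [-0.0, 1.0, -0.009, -0.0]
force: [-0.0, -0.1, -0.5]
gripper_width: 0.0005
finger_force: 0.0
```

Request:
servo_tool --slide '[[0,-3,0],[0,0,0]]' --angular '[[0,0,0],[0,0,0]]' --grip '[0,0]'

```text
time: 15.6
tcp_pos: [0.4536, 0.0165, 0.0023]
tcp_rot: [0.0, 1.0, -0.009, 0.0]
force: [-0.2, -1.8, 0.6]
gripper_width: 0.0006
finger_force: 0.9
```

Request:
servo_tool --slide '[[0,-2,0],[0,0,0]]' --angular '[[0,0,0],[0,0,0]]' --grip '[0,0]'

```text
time: 15.77
tcp_pos: [0.4542, 0.0167, 0.0026]
tcp_rot: [0.002, 1.0, -0.009, 0.001]
force: [-1.4, -13.5, 1.7]
gripper_width: 0.0006
finger_force: 6.8
```

Bar b is against the yellow stop (13.5 N). I'll back off, lift, and go to the +y side of bar a.

Request:
servo_tool --slide '[[0,8,0],[0,0,-14],[0,0,-15],[-23.2,8.5,0],[-23.2,8.5,0]]' --angular '[[0,0,0],[0,0,0],[0,0,0],[0,0,0],[0,0,0]]' --grip '[0,0,0,0,0]'

```text
time: 16.18
tcp_pos: [0.4076, -0.0057, 0.032]
tcp_rot: [0.0, 1.0, -0.009, 0.001]
force: [-0.4, -0.8, -0.4]
gripper_width: 0.0005
finger_force: 0.0
```

Request:
servo_tool --slide '[[0,0,0],[0,0,0]]' --angular '[[0,0,0],[0,0,0]]' --grip '[0,0]'

```text
time: 16.35
tcp_pos: [0.406, -0.0056, 0.0314]
tcp_rot: [-0.0, 1.0, -0.01, -0.0]
force: [0.0, 1.6, -0.1]
gripper_width: 0.0005
finger_force: 0.0
```

Run:
```python
from h import *
s=robot.snapshot("top");cv2.imwrite("pics/t6.png",s["img"])
for p,e in bars(s): print(p.round(4),e.round(3))
print(robot.get_state()["tcp_pos"])
```

```text
[ 0.4048 -0.1194  0.044 ] [0.038 0.04  0.   ]
[ 0.496  -0.1358  0.044 ] [0.037 0.086 0.   ]
[ 0.40720534 -0.00564794  0.03153244]
```

Request:
servo_tool --slide '[[0,0,14],[0,0,14],[0,0,0],[0,0,0],[0,10,0]]' --angular '[[0,0,0],[0,0,0],[0,0,0],[0,0,0],[0,0,0]]' --grip '[0,0,0,0,0]'

```text
time: 16.82
tcp_pos: [0.4071, -0.0149, 0.0036]
tcp_rot: [-0.0, 1.0, -0.009, 0.0]
force: [0.1, -0.0, -0.1]
gripper_width: 0.0005
finger_force: 0.0
```

Request:
servo_tool --slide '[[0,10,0],[0,15,0],[0,20,0],[0,25,0],[0,25,0]]' --angular '[[0,0,0],[0,0,0],[0,0,0],[0,0,0],[0,0,0]]' --grip '[0,0,0,0,0]'

```text
time: 17.23
tcp_pos: [0.4044, -0.1113, 0.0039]
tcp_rot: [-0.0, 1.0, -0.01, 0.0]
force: [0.6, 5.6, 1.3]
gripper_width: 0.0002
finger_force: 3.0
```

Request:
servo_tool --slide '[[0,25,0],[0,25,0],[0,25,0],[0,15,0],[0,10,0]]' --angular '[[0,0,0],[0,0,0],[0,0,0],[0,0,0],[0,0,0]]' --grip '[0,0,0,0,0]'

```text
time: 17.65
tcp_pos: [0.4023, -0.2123, 0.0038]
tcp_rot: [-0.0, 1.0, -0.011, 0.0]
force: [0.7, 8.8, 4.0]
gripper_width: 0.0003
finger_force: 4.0
```

Request:
servo_tool --slide '[[0,7,0],[0,6,0],[0,4,0],[0,0,0]]' --angular '[[0,0,0],[0,0,0],[0,0,0],[0,0,0]]' --grip '[0,0,0,0]'

```text
time: 17.98
tcp_pos: [0.402, -0.2277, 0.0037]
tcp_rot: [-0.0, 1.0, -0.01, -0.0]
force: [-0.2, 3.1, 2.0]
gripper_width: 0.0004
finger_force: 1.3
```

Request:
servo_tool --slide '[[0,4,0],[0,3,0],[0,0,0]]' --angular '[[0,0,0],[0,0,0],[0,0,0]]' --grip '[0,0,0]'

```text
time: 18.23
tcp_pos: [0.4018, -0.2341, 0.0037]
tcp_rot: [-0.001, 1.0, -0.01, -0.0]
force: [-0.2, 4.6, 3.7]
gripper_width: 0.0004
finger_force: 2.5
```

Request:
servo_tool --slide '[[0,2.5,0],[0,0,0]]' --angular '[[0,0,0],[0,0,0]]' --grip '[0,0]'

```text
time: 18.4
tcp_pos: [0.4018, -0.2363, 0.0037]
tcp_rot: [-0.001, 1.0, -0.01, -0.0]
force: [-0.8, 6.9, 5.3]
gripper_width: 0.0003
finger_force: 3.2
```

Request:
servo_tool --slide '[[0,2,0],[0,0,0]]' --angular '[[0,0,0],[0,0,0]]' --grip '[0,0]'

```text
time: 18.57
tcp_pos: [0.4017, -0.2381, 0.0037]
tcp_rot: [-0.001, 1.0, -0.01, -0.0]
force: [0.1, 7.0, 4.3]
gripper_width: 0.0005
finger_force: 3.5
```

Request:
servo_tool --slide '[[0,2,0],[0,0,0]]' --angular '[[0,0,0],[0,0,0]]' --grip '[0,0]'

```text
time: 18.73
tcp_pos: [0.4017, -0.2401, 0.0037]
tcp_rot: [-0.001, 1.0, -0.01, -0.0]
force: [-1.0, 7.2, 5.1]
gripper_width: 0.0005
finger_force: 3.6
```

Request:
servo_tool --slide '[[0,1.5,0],[0,0,0]]' --angular '[[0,0,0],[0,0,0]]' --grip '[0,0]'

```text
time: 18.9
tcp_pos: [0.4015, -0.2407, 0.0037]
tcp_rot: [-0.002, 1.0, -0.01, -0.001]
force: [0.6, 11.4, 5.8]
gripper_width: 0.0005
finger_force: 5.6
```

Run:
```python
from h import *
s=robot.snapshot("side");cv2.imwrite("pics/s7.png",cv2.resize(s["img"][140:300,200:350],None,fx=3.7,fy=3.7,interpolation=2))
print(robot.get_state()["tcp_pos"])
```

```text
[ 0.40150908 -0.24068643  0.00368147]
```

View pics/s7.png

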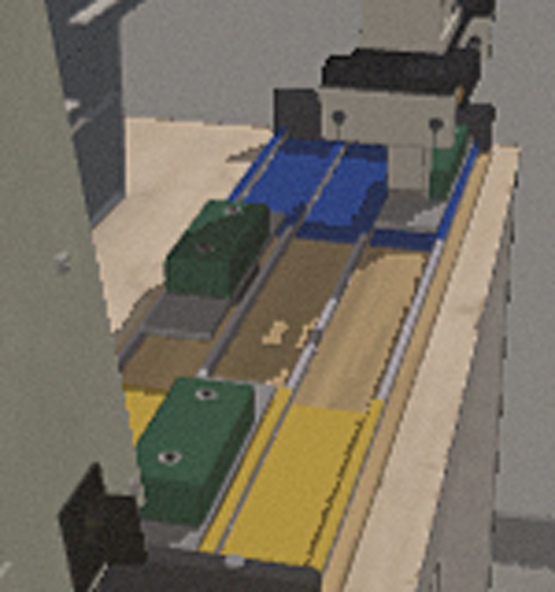

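Bar b sits against the yellow stop, at crop (200,450). Bar a is at the blue stop under the gripper, at crop (450,165), where the force is rising. One last nudge, then back off and go to bar c's +y side.

Request:
servo_tool --slide '[[0,1.5,0],[0,0,0]]' --angular '[[0,0,0],[0,0,0]]' --grip '[0,0]'

```text
time: 19.12
tcp_pos: [0.4013, -0.2408, 0.0037]
tcp_rot: [-0.003, 1.0, -0.01, -0.001]
force: [3.4, 16.8, 9.1]
gripper_width: 0.0003
finger_force: 8.8
```

Request:
servo_tool --slide '[[0,-6,0],[0,-5,0],[0,0,-15],[0,0,-14],[0,0,0]]' --angular '[[0,0,0],[0,0,0],[0,0,0],[0,0,0],[0,0,0]]' --grip '[0,0,0,0,0]'

```text
time: 19.53
tcp_pos: [0.4037, -0.2344, 0.0344]
tcp_rot: [0.002, 1.0, -0.009, 0.002]
force: [0.6, -0.5, 0.8]
gripper_width: 0.0004
finger_force: 0.0
```

Request:
servo_tool --slide '[[25,-34,0],[25,-34,0],[20,-34,0],[15,-34,0],[7,-34,0]]' --angular '[[0,0,0],[0,0,0],[0,0,0],[0,0,0],[0,0,0]]' --grip '[0,0,0,0,0]'

```text
time: 19.95
tcp_pos: [0.499, -0.0645, 0.032]
tcp_rot: [0.0, 1.0, -0.01, 0.001]
force: [-0.4, -0.6, -0.0]
gripper_width: 0.0008
finger_force: 0.0
```

Request:
servo_tool --slide '[[0,0,0],[0,0,0]]' --angular '[[0,0,0],[0,0,0]]' --grip '[0,0]'

```text
time: 20.12
tcp_pos: [0.497, -0.0643, 0.0318]
tcp_rot: [0.0, 1.0, -0.008, -0.0]
force: [0.5, -0.7, -0.4]
gripper_width: 0.0003
finger_force: 0.0
```

Run:
```python
from h import *
s=robot.snapshot("top")
for p,e in bars(s): print(p.round(4),e.round(3))
print(robot.get_state()["tcp_pos"])
```

```text
[ 0.399  -0.3009  0.044 ] [0.04 0.09 0.  ]
[0.4552 0.0514 0.044 ] [0.038 0.05  0.   ]
[ 0.49683319 -0.06555882  0.0318627 ]
```

Request:
servo_tool --slide '[[0,0,14],[0,0,14],[0,0,0],[0,0,0],[0,5,0]]' --angular '[[0,0,0],[0,0,0],[0,0,0],[0,0,0],[0,0,0]]' --grip '[0,0,0,0,0]'

```text
time: 20.58
tcp_pos: [0.4968, -0.0713, 0.0047]
tcp_rot: [0.0, 1.0, -0.01, 0.0]
force: [-0.4, -0.2, 0.7]
gripper_width: 0.0006
finger_force: 0.0
```

Request:
servo_tool --slide '[[0,10,0],[0,15,0],[0,20,0],[0,25,0],[0,25,0]]' --angular '[[0,0,0],[0,0,0],[0,0,0],[0,0,0],[0,0,0]]' --grip '[0,0,0,0,0]'

```text
time: 21.0
tcp_pos: [0.4948, -0.1662, 0.005]
tcp_rot: [-0.001, 1.0, -0.01, 0.0]
force: [0.0, 5.8, 1.8]
gripper_width: 0.0005
finger_force: 2.9
```

Request:
servo_tool --slide '[[0,25,0],[0,20,0],[0,10,0],[0,6,0],[0,0,0]]' --angular '[[0,0,0],[0,0,0],[0,0,0],[0,0,0],[0,0,0]]' --grip '[0,0,0,0,0]'

```text
time: 21.42
tcp_pos: [0.4938, -0.2278, 0.0048]
tcp_rot: [0.0, 1.0, -0.01, 0.0]
force: [-0.1, 0.6, 0.9]
gripper_width: 0.0004
finger_force: 0.0
```

Request:
servo_tool --slide '[[0,3,0],[0,3,0],[0,0,0]]' --angular '[[0,0,0],[0,0,0],[0,0,0]]' --grip '[0,0,0]'

```text
time: 21.67
tcp_pos: [0.4936, -0.2315, 0.0046]
tcp_rot: [-0.001, 1.0, -0.009, -0.0]
force: [0.2, 4.7, 2.9]
gripper_width: 0.0004
finger_force: 2.3
```

Request:
servo_tool --slide '[[0,2.5,0],[0,2.5,0],[0,0,0]]' --angular '[[0,0,0],[0,0,0],[0,0,0]]' --grip '[0,0,0]'

```text
time: 21.92
tcp_pos: [0.4936, -0.2361, 0.0046]
tcp_rot: [-0.001, 1.0, -0.009, -0.0]
force: [-0.3, 5.9, 3.6]
gripper_width: 0.0004
finger_force: 2.9
```

Request:
servo_tool --slide '[[0,2,0],[0,2,0],[0,0,0]]' --angular '[[0,0,0],[0,0,0],[0,0,0]]' --grip '[0,0,0]'

```text
time: 22.17
tcp_pos: [0.4935, -0.2399, 0.0046]
tcp_rot: [-0.001, 1.0, -0.009, -0.0]
force: [0.2, 5.7, 2.8]
gripper_width: 0.0005
finger_force: 3.2
```

Request:
servo_tool --slide '[[0,1.5,0],[0,0,0]]' --angular '[[0,0,0],[0,0,0]]' --grip '[0,0]'

```text
time: 22.33
tcp_pos: [0.4935, -0.2413, 0.0046]
tcp_rot: [-0.001, 1.0, -0.009, -0.0]
force: [1.0, 6.5, 3.1]
gripper_width: 0.0007
finger_force: 3.5
```

Request:
servo_tool --slide '[[0,1.5,0],[0,0,0]]' --angular '[[0,0,0],[0,0,0]]' --grip '[0,0]'

```text
time: 22.5
tcp_pos: [0.4934, -0.2425, 0.0046]
tcp_rot: [-0.001, 1.0, -0.009, -0.0]
force: [0.4, 7.6, 3.6]
gripper_width: 0.0005
finger_force: 3.9
```

Request:
servo_tool --slide '[[0,1.5,0],[0,0,0]]' --angular '[[0,0,0],[0,0,0]]' --grip '[0,0]'

```text
time: 22.67
tcp_pos: [0.4933, -0.2427, 0.0046]
tcp_rot: [-0.002, 1.0, -0.009, -0.001]
force: [1.4, 12.2, 5.8]
gripper_width: 0.0007
finger_force: 6.6
```

Request:
servo_tool --slide '[[0,1.5,0],[0,0,0]]' --angular '[[0,0,0],[0,0,0]]' --grip '[0,0]'

```text
time: 22.83
tcp_pos: [0.4932, -0.2428, 0.0045]
tcp_rot: [-0.003, 1.0, -0.009, -0.001]
force: [1.9, 18.9, 7.9]
gripper_width: 0.0002
finger_force: 9.3
```

Request:
servo_tool --slide '[[0,-6,0],[0,-5,0],[0,0,-25],[0,0,-35],[0,0,-35]]' --angular '[[0,0,0],[0,0,0],[0,0,0],[0,0,0],[0,0,0]]' --grip '[0,0,0,0,0]'

```text
time: 23.25
tcp_pos: [0.4931, -0.2361, 0.0998]
tcp_rot: [-0.0, 1.0, -0.009, -0.001]
force: [1.4, -0.1, -0.0]
gripper_width: 0.0006
finger_force: 0.0
```

Request:
servo_tool --slide '[[-30,20,-10],[-30,20,-10],[-30,20,-10],[-30,20,-10],[-30,20,-10]]' --angular '[[0,0,0],[0,0,0],[0,0,0],[0,0,0],[0,0,0]]' --grip '[0,0,0,0,0]'

```text
time: 23.67
tcp_pos: [0.3404, -0.3344, 0.15]
tcp_rot: [0.001, 1.0, -0.009, 0.0]
force: [0.9, 0.5, -0.0]
gripper_width: 0.0006
finger_force: 0.0
```

Request:
servo_tool --slide '[[-30,25,0],[-30,25,0],[-30,25,0],[0,25,0],[0,0,0]]' --angular '[[0,0,0],[0,0,0],[0,0,0],[0,0,0],[0,0,0]]' --grip '[0,0,0,0,0]'

```text
time: 24.08
tcp_pos: [0.2481, -0.4365, 0.1498]
tcp_rot: [0.002, 1.0, -0.012, 0.0]
force: [0.0, 0.9, 0.1]
gripper_width: 0.0006
finger_force: 0.0
```

Run:
```python
from h import *
s=robot.snapshot("top");t=robot.snapshot("side")
for p,e in bars(s): print(p.round(4),e.round(3))
print(robot.get_state()["tcp_pos"])
cv2.imwrite("pics/f8.png",np.vstack([cv2.resize(s["img"][170:265,150:440],None,fx=2.4,fy=2.4,interpolation=2),cv2.resize(t["img"][150:310,200:350],(696,360),interpolation=2)]))
```

```text
[ 0.399  -0.3009  0.044 ] [0.04 0.09 0.  ]
[0.454  0.0763 0.044 ] [0.037 0.089 0.   ]
[ 0.4913 -0.303   0.044 ] [0.04 0.09 0.  ]
[ 0.24946684 -0.43229278  0.1491555 ]
```

View pics/f8.png

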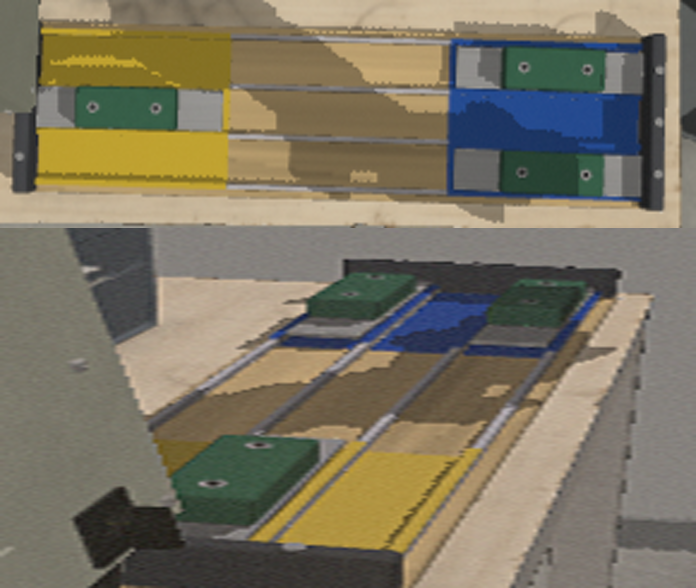

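The final views show b against the yellow stop and a and c against the blue stop. All three are level in their lanes and the arm is clear, so I'm handing in.

```bash
python3 -c "
from plant import robot
print(robot.finish_job())"
```

```text
the job is handed in; nothing more can be done
None
```

I handed the job in at about 24 s: bars a and c felt solid and are against the blue stop, bar b felt hollow and is against the yellow stop, and all three stand level in their lanes.

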